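Index the ring-light boom over the gear and switch its light on

TASK

Get the ring light ready over the little gear: press the boom's snap button flush, slide the telescoping tube one hole towards the gear so that the button snaps up in that hole and the ring stands over the gear. Then push the dial of the light control unit in, turn it clockwise by one mark to the next position, and let it spring back out. Leave the gear, the steel block and everything else on the bench where they are.

Things in the scene. Friction and masses are not known exactly. Their poses are not given: they have to be found in the camera images.
- button_top (a point): top centre of the snap button: round steel stem, diameter 8 mm, 5.5 mm proud of the sleeve's top face (89 mm above the table). It stands on a 16 mm square shoulder that fills a hole of the sleeve and locks the tube; pressed flush, the shoulder is free below the wall. Spring 3 N at first, about 6 N when flush. The point's y axis points along the boom from its rear to the ring light
- button (a joint): how far the button is pressed, m: 0 up, 0.0055 flush, 0.008 at most. The tube is locked below 0.004 (pushed with 20 N it gives 2 mm past its play and springs back). It rests at about 0.004 while its shoulder is caught under the sleeve wall between holes
- boom (a joint): slide of the telescoping inner tube, m: 0 in the middle hole (start), +0.045 in the next hole towards the ring-light end, -0.045 in the next hole towards the rear; +-1 mm play in a hole, end stops at +-0.050. Once slid over 3 mm with the button pressed, the button stays down by itself when let go and the tube can be pushed on (about 3 N) until it snaps up in the next hole and stops the tube
- stand: the fixed ring-light stand: dark base plate 100 x 480 mm and an aluminium sleeve (square tube 46 mm wide, 130 mm long, top 89 mm above the table) in which the dark steel inner tube slides; origin on the table under the sleeve's middle hole, y axis along the boom to the ring light. The sleeve's 4 mm top wall has three 18 mm square holes 45 mm apart, joined by a 9 mm slot in which the button's stem runs
- rear_face (a point): on the rear end of the tube: middle of the outer face of the rear collar, 15 mm below its top. The collar is a black upright block 46 mm wide, 12 mm thick along the boom, from 47 to 115 mm above the table; nothing beyond it. The point's y axis points along the boom to the ring light
- front_face (a point): the same on the front collar (a like block) at the ring-light end: middle of its outer face, 15 mm below its top; in front of it, lower down, run the neck (14 mm wide, top 62 mm above the table) and the ring light (top 68 mm above the table)
- ring_centre (a point): centre of the ring light (white ring, outside diameter 60, inside 38, 18 mm high, axis vertical) carried by the boom 202 mm from the button; it hangs 14 mm clear of the gear's top, over a black viewing stage 22 mm above the table
- gear_centre (a point): centre of the small steel gear, diameter 26, 8 mm thick with a hub to 12 mm, lying loose on the stage about one hole pitch before or behind the ring light along the boom
- slip_centre (a point): centre of the loose plain steel block 20 x 14 x 10 mm on the stage, on the other side of the ring light
- dial_grip (a point): on the axis of the push-to-turn dial on the light control unit, in its bar grip, 78 mm above the table when out. The bar is 11 mm wide, 40 mm long (along the point's y axis), its top 12 mm above the point; it stands on a round skirt, diameter 50, top 19 mm below the point, which goes in with it. The point's +y axis is the pointer (small steel ridge on top at that end); z is up
- dial_in (a joint): how far the dial is pushed in (down), m: 0 out, 0.007 at most; spring 3 N at first, about 7 N fully in. The dial is locked until pushed in by more than 0.0045 and springs out again when let go at a position
- dial (a joint): turn of the dial, rad, growing clockwise seen from above: 0 at the start, positions every 0.785 (45 degrees) at four raised marks (0 to 2.36), +-0.04 play at a position
- light_unit: grey fixed light control unit, 104 x 104 mm, 46 mm high, origin under its centre; the dial is on its centre
- cleaner: cleaner bottle, diameter 48, 150 tall (mm); loose bystander, origin at the centre of its underside
- oil_jar: small amber jar, diameter 44, 60 tall (mm); loose bystander, origin at the centre of its underside
- loupe: black eye loupe, diameter 38, 42 tall (mm); loose bystander, origin at the centre of its underside
- caliper: steel caliper lying flat, 200 long along its x, 13 thick (mm); loose bystander, origin at the centre of its underside
- mug: white mug, diameter 76, 90 tall (mm); loose bystander, origin at the centre of its underside
- master_ring: steel disc gauge, diameter 60, 18 tall (mm); loose bystander, origin at the centre of its underside
Mind the look-alikes: they are no part of the job. What is shaped like the light_unit but pink or yellow is not meant.

How it is judged (in metres and radians):
On the way, in this order (a step that is already met when the one before it is completed fails the run):
1. the snap button is pressed flush (value of joint button above 0.0045 m), for 0.1 s.
2. the ring light stands over the gear and the button has snapped up in the hole (horizontal distance between ring_centre and gear_centre below 0.01 m and value of joint button below 0.0015 m), for 0.2 s.
3. the dial is pushed in (value of joint dial_in above 0.004 m), for 0.1 s.
4. the dial stands at the next position and has sprung out (value of joint dial between 0.66 and 0.91 rad and value of joint dial_in below 0.0015 m), for 0.2 s.
At the end, for the whole second after the job is handed in: The ring light's axis is within 10 mm of the gear's centre in plan, the snap button is up (within 1.5 mm) in the hole there, the dial stands at the next position clockwise (0.785 rad, between 0.66 and 0.91) and is out (within 1.5 mm), and the bystanders are at rest (all of step 2 and all of step 4 and linear speed of each of cleaner, oil_jar, loupe, caliper, mug, master_ring below 0.02 m/s); the robot touches nothing.
It fails at once if the gear or the steel block is moved by more than 8 mm (distance of any of gear_centre, slip_centre from where it was at the start of the episode above 0.008 m).
It fails at once if another loose thing is shifted by more than 30 mm (distance of any of cleaner, oil_jar, loupe, caliper, mug, master_ring from where it was at the start of the episode above 0.03 m).
It fails at once if another loose thing is knocked over (angle between any of cleaner, oil_jar, loupe, caliper, mug, master_ring's own z axis and vertical above 0.5 rad).
It fails at once if the dial is turned past the next position (value of joint dial above 1.2 rad).
It also fails if it takes over 51 s, if anything falls off the work surface, if the arm or the gripper's body presses on something with over 40 N, if the wrist force passes 120 N, or if a joint passes its speed limit or range.

ROBOT

A 6-joint arm with a two-finger parallel gripper is mounted at the origin on the work surface. World frame = base frame: x ahead of the robot, y to its left, z up, the work surface at z = 0. Lengths are in m, angles in degrees, forces in N, time in s.
With the tool pointing down it reaches from about 0.425 to 0.95 m from the base axis. Payload 14.7 kg.
Tool frame: the origin (TCP) lies midway between the tips of the shut fingers; the grasp point (between the pads) lies 19 mm behind it (env.tcp_to_grasp is the z of the grasp point in the tool frame, in m); z points along the fingers, y is the direction in which the jaws open and shut (so a half turn about z gives the same grasp; the last joint's range is limited). The gripper opens to 85 mm and grips with 20 to 120 N. Pads are 22 mm wide; open, the fingers measure 114 mm over their backs; the gripper's body (76 mm by 85 mm) begins 54 mm behind the grasp point. The pads swing forward as they close: fully open they stand 13 mm farther back than shut.
Start: joints at [-66.154, 27.513, 91.461, -0, 61.026, -2.67], TCP at [0.29, -0.582, 0.231] pointing down, gripper open.
Joint ranges: [-157.49, 157.49], [-46.99, 117.5], [13.45, 153.17], [-89.5, 269.5], [5.16, 153.95], [-167.48, 167.48]. Speed limits (degrees/s): [108.29, 108.29, 136.94, 172.46, 172.46, 172.46].

INTERFACE

Orientations are given as [roll, pitch, yaw] about the fixed x, y, z axes, in that order (R = Rz(yaw) Ry(pitch) Rx(roll)).
In Python, from bench import env, solve_ik, imaging, workorder gives the robot as it stands. Calls block until the motion is done:
- env.reach(position, orientation): joint-space move of the TCP to a pose.
- env.move_linear(position, rot=None, velocity=0.15): straight line of the TCP; rot=None keeps the orientation; velocity is the mean speed in m/s.
- env.movej(angles): joint-space move.
- env.move_gripper(opening): finger opening in m; the grip force is fixed at half the most; returns when the fingers have stopped.
- env.wait(seconds).
- solve_ik(position, orientation): joint angles nearest the present ones, or None.
- env.get_obs(): the state.
- imaging.snapshot(name): name is "scene" or "top" or "wrist"; returns (picture, depth): 384x512x3 uint8, blue, green, red; 384x512 float32, m along the optical axis (not along the pixel's ray), 0 where there is no reading.
- imaging.camera_params(name): a dict with "mtx" (3x3 intrinsics, pixels), "R" (3x3) and "t" (3): a world point X has camera coordinates R X + t; the wrist camera has in their place "tool_from_camera" (4x4, takes a point from camera to tool coordinates, whose origin is the TCP and whose axes are the flange's). Camera axes: x right, y down, z forward; pixel columns grow to the right and rows downward; lengths in m; the calibration is good to about 2 mm. The wrist camera is an equidistant fisheye: a pixel r from the principal point sees the ray r / f radians off the axis. A picture is of the moment at which its call begins: read the wrist's pose just before it. camera_params takes no time and is no camera call.
A pose or a line that the arm cannot do raises env.IKError and nothing moves.
- workorder.hand_in(): hands the job in, once; it reports no verdict.
The state is a dict: "clock": time; "q": joint angles; "joint_velocities": joint speeds; "joint_torque": joint torques, N m; "tool_pos": TCP position; "orientation": TCP orientation; "contact_force": force on the tool from outside, world axes, zero at the start; "ft_torque": the same for the moment, N m; "width": finger opening in m.
Only numpy, scipy, OpenCV 4.12 (cv2) and the standard library are available. Lean on these libraries where they do the work, as an engineer would, in place of code of your own. Each camera call takes 0.05 s, during which the arm holds its last target.

## Working session

There is one attempt and no reset: what is moved stays moved. The work goes in short steps, each a Python script; the robot and the scene stay as the last script left them, time stands still between calls to the robot, and variables do not carry over. Pictures are saved under pics/ and viewed, and the job is handed in when it is done.

```bash
ls; mkdir -p pics
python3 - <<'E'
from bench import env, solve_ik, imaging, workorder
import cv2, numpy as np
for n in ("scene","top"):
    p,d=imaging.snapshot(n); cv2.imwrite(f"pics/{n}0.png",cv2.resize(p,(800,600),interpolation=cv2.INTER_CUBIC)); np.save(f"pics/{n}0_d.npy",d); np.save(f"pics/{n}0.npy",p)
    c=imaging.camera_params(n); print(n,c)
    C=-np.array(c["R"]).T@np.array(c["t"]);print(C)
print(imaging.camera_params("wrist")); print(env.get_obs(), env.tcp_to_grasp)
E
```

```text
pics
scene {'mtx': array([[469.19660586,   0.        , 256.12889383],
       [  0.        , 469.19660586, 193.79568911],
       [  0.        ,   0.        ,   1.        ]]), 'R': array([[-0.41075518,  0.91167867,  0.01105399],
       [ 0.56618176,  0.26455772, -0.78067114],
       [-0.71464565, -0.31440615, -0.62484428]]), 't': array([ 0.32672444, -0.20918802,  1.74609745])}
[1.50048314 0.30645838 0.92412034]
top {'mtx': array([[351.81317318,   0.        , 256.00316257],
       [  0.        , 351.81317318, 189.41236568],
       [  0.        ,   0.        ,   1.        ]]), 'R': array([[-0.0040202 , -0.99974189,  0.02236051],
       [-0.9971473 ,  0.00232236, -0.07544447],
       [ 0.07537307, -0.02260002, -0.99689926]]), 't': array([-0.11466233,  0.56597401,  1.02684224])}
[ 0.48650224 -0.09274047  1.06892179]
{'mtx': array([[297.31863964,   0.        , 259.83922855],
       [  0.        , 297.31863964, 192.20541015],
       [  0.        ,   0.        ,   1.        ]]), 'tool_from_camera': array([[-4.41391670e-04, -9.46017840e-01, -3.24114257e-01,
         8.44720660e-02],
       [ 9
[... 228 characters left out ...]
1.00000000e+00]])}
{'clock': 0.1, 'q': array([-6.61542083e+01,  2.75454422e+01,  9.14885975e+01,  1.21164941e-03,
        6.10246303e+01, -2.66863924e+00]), 'joint_velocities': array([-0.06500432,  0.01139818, -0.08329284, -0.01992982,  0.0884741 ,
       -0.10108587]), 'joint_torque': array([ 1.88764978e-03, -9.52255869e+01, -4.31036317e+01, -1.79924714e-04,
        5.22757167e-03,  1.89037343e-05]), 'tool_pos': array([ 0.29007584, -0.5813032 ,  0.23075588]), 'orientation': array([-1.79941443e+02, -3.78989138e-03,  2.65138415e+01]), 'contact_force': array([-0.59805328, -0.47654026, -0.55715298]), 'ft_torque': array([0.01426036, 0.02745832, 0.01350113]), 'width': 0.08528180170264427} -0.0187
```

View pics/top0.png

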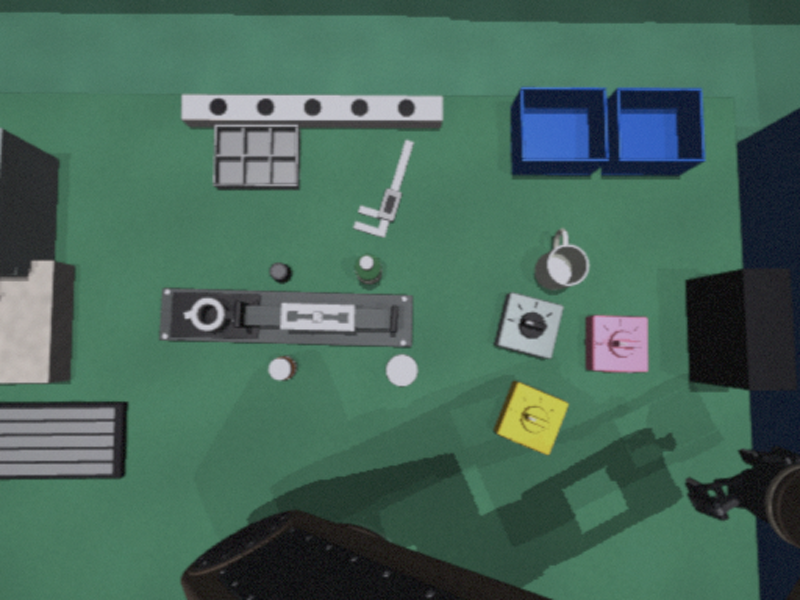

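View pics/scene0.png

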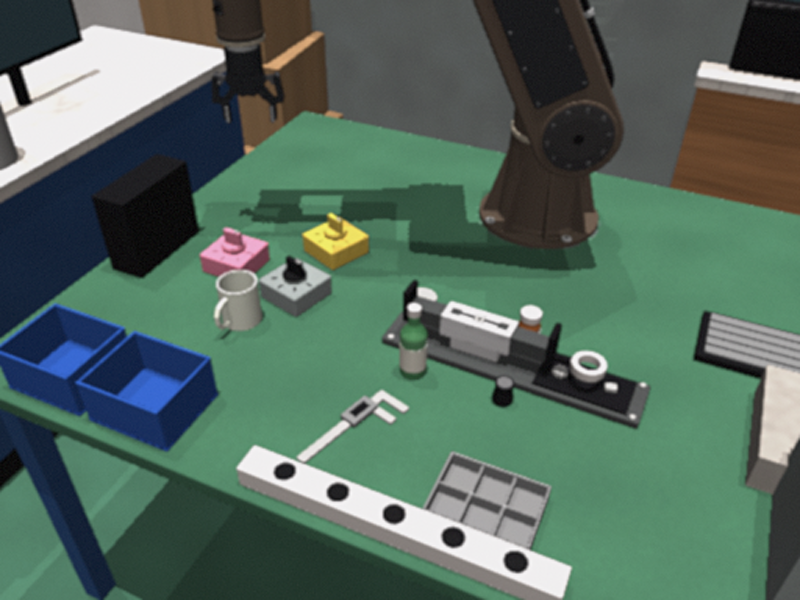

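Run:
```python
import cv2, numpy as np
t=np.load("pics/top0.npy"); s=np.load("pics/scene0.npy")
a=cv2.resize(t[175:230,95:275],None,fx=4.4,fy=4.4,interpolation=cv2.INTER_CUBIC)
b=cv2.resize(s[180:275,240:420],None,fx=4.4,fy=4.4,interpolation=cv2.INTER_CUBIC)
b=b[:350]
cv2.imwrite("pics/crop1.png",np.vstack([a,b])[:600])
c=cv2.resize(t[175:300,310:430],None,fx=4.6,fy=4.6,interpolation=cv2.INTER_CUBIC);cv2.imwrite("pics/crop2.png",c)
```

```text
(no output)
```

View pics/crop1.png

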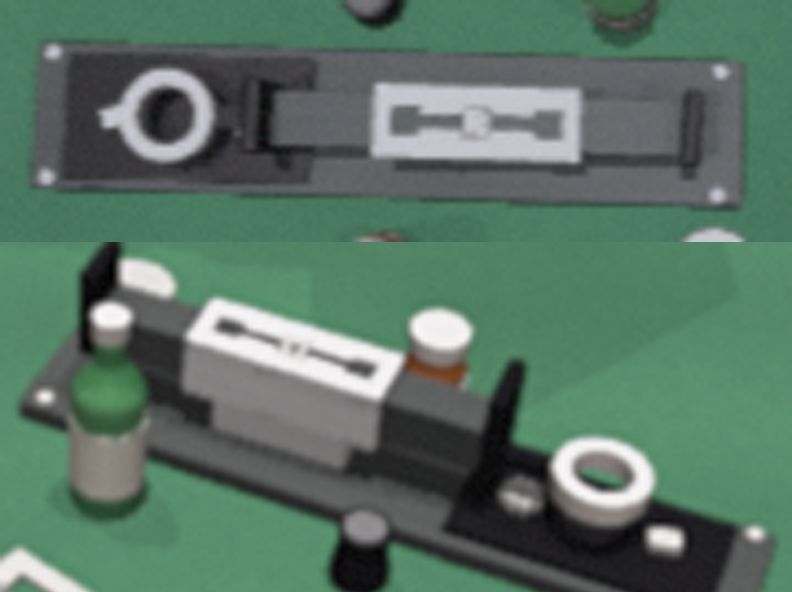

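View pics/crop2.png

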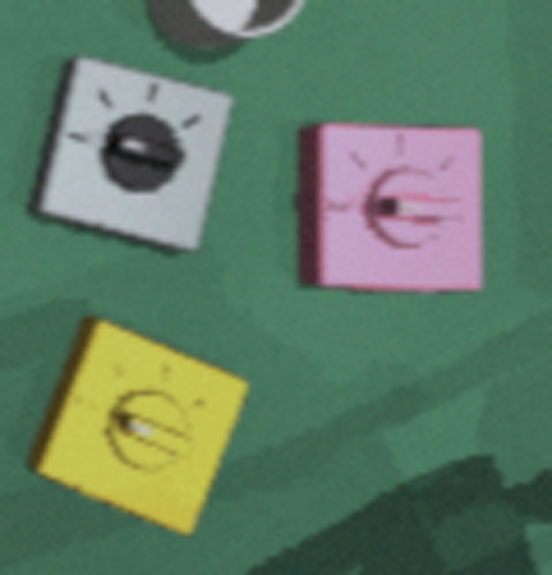

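Candidates, in top-view 800x600 pixels:
- **Control units:** grey (532,325), pink (620,343) and yellow (533,418). I take the grey one.
- **Gear or block:** in the scene crop, the round grey disc at (520,495), between the front collar and the ring, is the gear. The bright rectangle at (662,538), beyond the ring, is the block.
- **Ring light or similar discs:** the ring light is the white ring at (208,315). The disc at (402,370) is the master ring.

If the disc is the gear, the tube has to slide towards the rear. I'll measure positions next and check this with a wrist close-up.

```bash
cat > h.py <<'E'
import numpy as np, cv2
from scipy.spatial.transform import Rotation as Ro
def ray_plane(c,uv,z):
    R=np.array(c["R"]);t=np.array(c["t"]);C=-R.T@t
    d=R.T@np.linalg.inv(c["mtx"])@np.array([uv[0],uv[1],1.])
    return C+d*(z-C[2])/d[2]
def wrist_ray(c,uv,pos,rpy):
    m=c["mtx"];dx=(uv[0]-m[0,2]);dy=(uv[1]-m[1,2]);r=np.hypot(dx,dy);th=r/m[0,0]
    d=np.array([np.sin(th)*dx/max(r,1e-9),np.sin(th)*dy/max(r,1e-9),np.cos(th)])
    T=np.array(c["tool_from_camera"]);Rt=Ro.from_euler('xyz',rpy,degrees=True).as_matrix()
    return Rt@T[:3,3]+pos, Rt@T[:3,:3]@d
def wrist_plane(c,uv,pos,rpy,z):
    C,d=wrist_ray(c,uv,pos,rpy); return C+d*(z-C[2])/d[2]
E
python3 - <<'E'
from bench import imaging
from h import *
c=imaging.camera_params("top"); s=imaging.camera_params("scene")
f=lambda u,v,ox,oy,k:((u+.5)/k-.5+ox,(v+.5)/k-.5+oy)
T=lambda u,v,z:ray_plane(c,f(u,v,95,175,4.4),z).round(4)
S=lambda u,v,z:ray_plane(s,f(u,v-242,240,180,4.4),z).round(4)
print("button",T(477,121,.0945),S(293,346,.0945))
print("sleeve corners",T(375,84,.089),T(582,87,.089),T(580,162,.089),T(372,157,.089))
print("ring",T(166,115,.068),S(602,468,.068))
print("gear",S(521,495,.03),"block",S(664,537,.032))
print("collar front top",T(262,115,.115),S(505,400,.115)); print("rear",T(692,130,.115))
g=lambda u,v,z:ray_plane(c,f(u,v,310,175,4.6),z).round(4)
print("unit", [g(*p,.046) for p in ((78,58),(233,97),(197,250),(43,213))],"dial",g(142,152,.09))
b=lambda u,v,z:ray_plane(c,f(u,v,0,0,800/512),z).round(3)
print("mug",b(565,265,.09),"cleaner",b(367,263,.15),"loupe",b(281,270,.042),"jar",b(281,369,.06),"mr",b(402,370,.018))
E
```

```text
button [0.5253 0.0317 0.0945] [0.5311 0.0317 0.0945]
sleeve corners [0.5491 0.0967 0.089 ] [ 0.5469 -0.0338  0.089 ] [ 0.4995 -0.0326  0.089 ] [0.5031 0.098  0.089 ]
ring [0.5309 0.2341 0.068 ] [0.5302 0.2317 0.068 ]
gear [0.5329 0.188  0.03  ] block [0.5343 0.277  0.032 ]
collar front top [0.5286 0.1604 0.115 ] [0.5492 0.1698 0.115 ]
rear [ 0.5186 -0.103   0.115 ]
unit [array([ 0.5698, -0.3228,  0.046 ]), array([ 0.5447, -0.4216,  0.046 ]), array([ 0.4478, -0.3961,  0.046 ]), array([ 0.4715, -0.2987,  0.046 ])] dial [ 0.5088 -0.3509  0.09  ]
mug [ 0.616 -0.413  0.09 ] cleaner [ 0.612 -0.058  0.15 ] loupe [0.614 0.107 0.042] jar [0.431 0.101 0.06 ] mr [ 0.426 -0.119  0.018]
```

Run:
```python
from bench import env, imaging
import cv2, numpy as np
env.reach([0.54,0.10,0.24],[180,0,0])
o=env.get_obs(); p,d=imaging.snapshot("wrist")
print(o["clock"],o["tool_pos"],o["orientation"],o["q"])
np.savez("pics/w1.npz",p=p,d=d,pos=o["tool_pos"],rpy=o["orientation"])
cv2.imwrite("pics/w1.png",cv2.resize(p,(800,600),interpolation=cv2.INTER_CUBIC))
```

```text
2.6667 [0.54020032 0.09940511 0.23998134] [ 1.79994817e+02 -1.54272215e-03 -3.49838644e-02] [ 7.26799647e+00  1.89378828e+01  1.04212367e+02 -6.37498902e-03
  5.68488787e+01  9.73064665e+01]
```

View pics/w1.png

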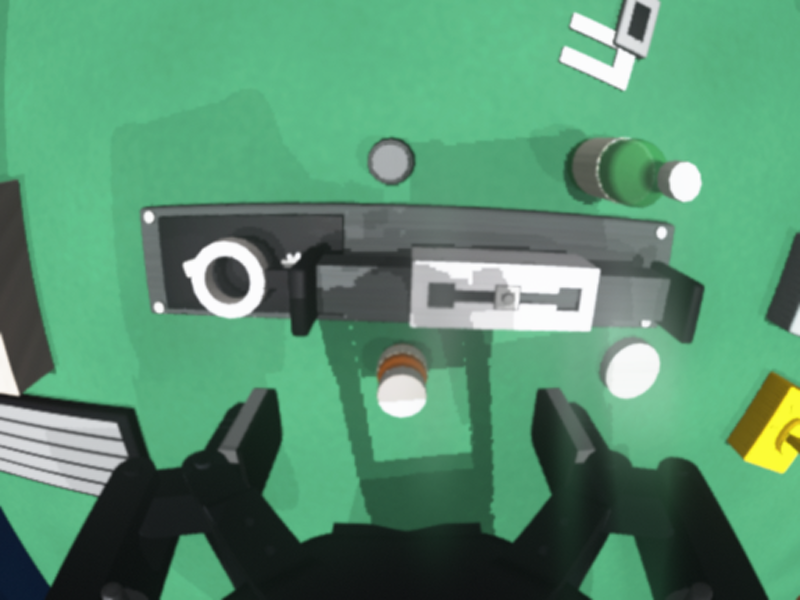

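Run:
```python
import cv2, numpy as np
p=np.load("pics/w1.npz")["p"]
a=cv2.resize(p[125:225,90:250],(800,500),interpolation=cv2.INTER_CUBIC)
b=cv2.resize(p[150:220,255:395],None,fx=5.7,fy=5.7,interpolation=cv2.INTER_CUBIC)
cv2.imwrite("pics/w1a.png",a);cv2.imwrite("pics/w1b.png",b)
```

```text
(no output)
```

View pics/w1a.png

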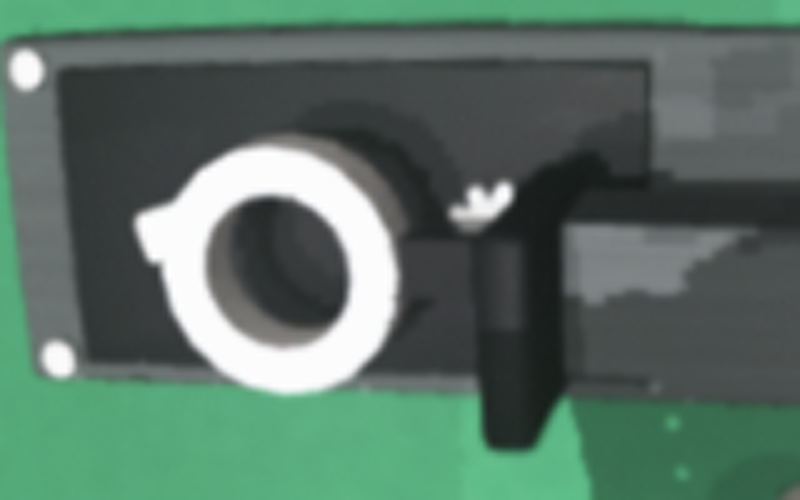

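View pics/w1b.png

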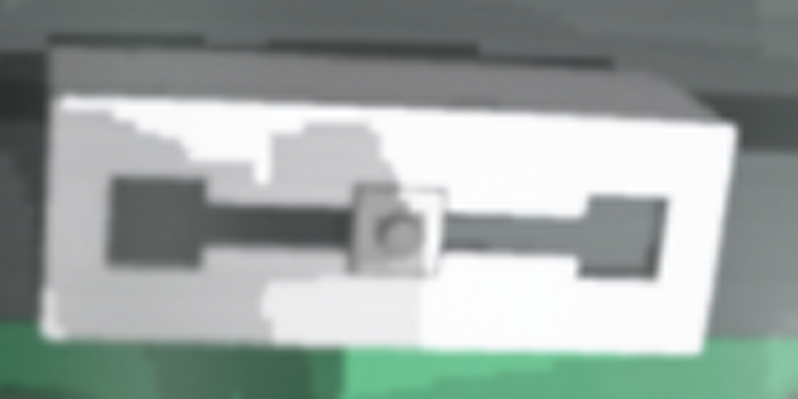

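Run:
```python
from bench import imaging
from h import *
w=np.load("pics/w1.npz"); c=imaging.camera_params("wrist")
g=lambda u,v,z:wrist_plane(c,((u+.5)/5.7-.5+255,(v+.5)/5.7-.5+150),w["pos"],w["rpy"],z).round(4)
print("button",g(401,229,.0945))
C=[g(*p,.089) for p in((60,97),(737,125),(703,354),(43,337))];print(C,np.mean(C,0))
print("holes",g(157,222,.089),g(623,237,.089))
k=lambda u,v,z:wrist_plane(c,((u+.5)/5-.5+90,(v+.5)/5-.5+125),w["pos"],w["rpy"],z).round(4)
print("collar top front edge",k(470,240,.115),k(485,440,.115),"rear edge",k(525,240,.115),k(530,440,.115),"ring",k(282,270,.068),"gear",k(483,208,.03),"block",k(148,233,.032))
```

```text
button [0.5285 0.0321 0.0945]
[array([0.5515, 0.0943, 0.089 ]), array([ 0.5476, -0.0348,  0.089 ]), array([ 0.5005, -0.0339,  0.089 ]), array([0.5054, 0.0973, 0.089 ])] [0.52625  0.030725 0.089   ]
holes [0.528  0.0765 0.089 ] [ 0.5251 -0.0135  0.089 ]
collar top front edge [0.5528 0.1723 0.115 ] [0.5115 0.1727 0.115 ] rear edge [0.5526 0.1615 0.115 ] [0.5116 0.1635 0.115 ] ring [0.5337 0.2316 0.068 ] gear [0.5382 0.1914 0.03  ] block [0.534  0.2848 0.032 ]
```

The wrist crop shows gear teeth at (480,205) between the ring and the front collar, about 45 mm behind the ring. So the tube goes to the rear (-0.045). The button is at (401,229) in the second crop, about (0.527, 0.032). Pressing it next.

Run:
```python
from bench import env, imaging
import cv2, numpy as np
R=[180,0,88.2]
env.move_gripper(0.0)
bx,by=0.5275,0.0322
env.reach([bx,by,0.13],R)
o=env.get_obs();b=o["contact_force"];print(o["clock"],o["width"],o["tool_pos"],b.round(2),o["orientation"])
env.move_linear([bx,by,0.0975],velocity=0.08)
for z in (.0955,.0935,.0915,.0900):
    env.move_linear([bx,by,z],velocity=0.03)
    o=env.get_obs();print(o["clock"],z,o["tool_pos"].round(4),(o["contact_force"]-b).round(2))
p,d=imaging.snapshot("wrist");cv2.imwrite("pics/w2.png",cv2.resize(p,(800,600)))
```

```text
5.0167 0.00030961527869165375 [0.52769563 0.03227887 0.13021472] [-0.29 -0.29 -0.7 ] [ 1.79978788e+02 -1.64744890e-03  8.81452354e+01]
5.825 0.0955 [0.5277 0.0322 0.0958] [-0.45  0.22  1.96]
6.075 0.0935 [0.5278 0.0322 0.0937] [0.03 0.72 4.58]
6.325 0.0915 [0.5278 0.0322 0.0915] [ 1.8  -0.18  5.27]
6.575 0.09 [0.5277 0.0322 0.0901] [2.03 0.37 5.78]
```

View pics/w2.png

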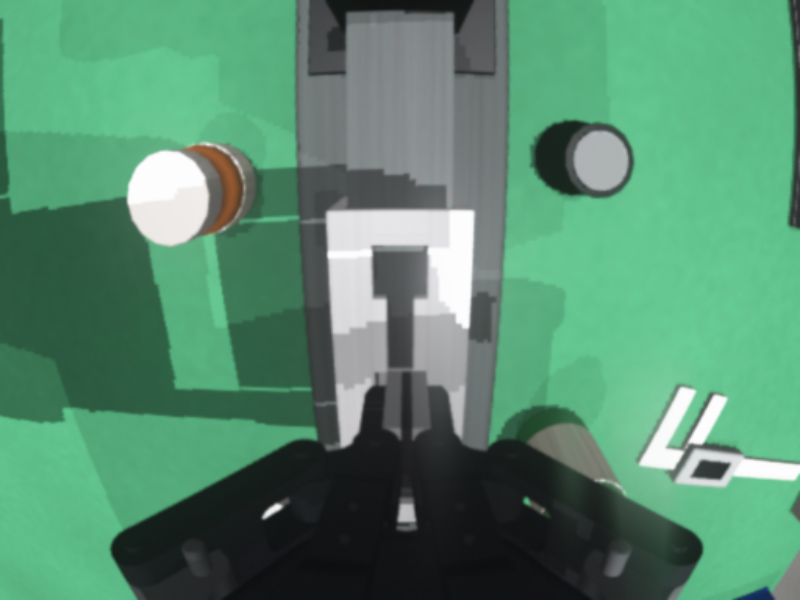

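The tips are on the button at (405,440), on the sleeve's centre line, and the spring force is about 5.8 N. Next I drag it towards the rear.

Run:
```python
from bench import env, imaging
import cv2, numpy as np
u=np.array([0.032,0.9995,0]); b=np.array([-.29,-.29,-.7])
p0=np.array([0.5275,0.0322,0.0894])
env.move_linear(p0,velocity=0.02)
o=env.get_obs();print(o["clock"],o["tool_pos"].round(4),(o["contact_force"]-b).round(2))
for s in (.002,.004,.006,.009,.012):
    env.move_linear(p0-u*s,velocity=0.03)
    o=env.get_obs();print(o["clock"],s,o["tool_pos"].round(4),(o["contact_force"]-b).round(2))
p,d=imaging.snapshot("wrist");cv2.imwrite("pics/w3.png",cv2.resize(p,(800,600)))
```

```text
6.875 [0.5277 0.0322 0.0895] [ 2.54 -0.49  5.83]
7.125 0.002 [0.5276 0.0301 0.0895] [ 1.61 -1.39  5.86]
7.375 0.004 [0.5274 0.0281 0.0895] [ 0.95 -1.64  5.54]
7.625 0.006 [0.5273 0.0261 0.0895] [ 0.82 -1.22  6.04]
7.875 0.009 [0.5271 0.023  0.0894] [ 1.44 -1.01  6.08]
8.125 0.012 [0.527  0.02   0.0894] [ 0.95 -0.46  5.67]
```

View pics/w3.png

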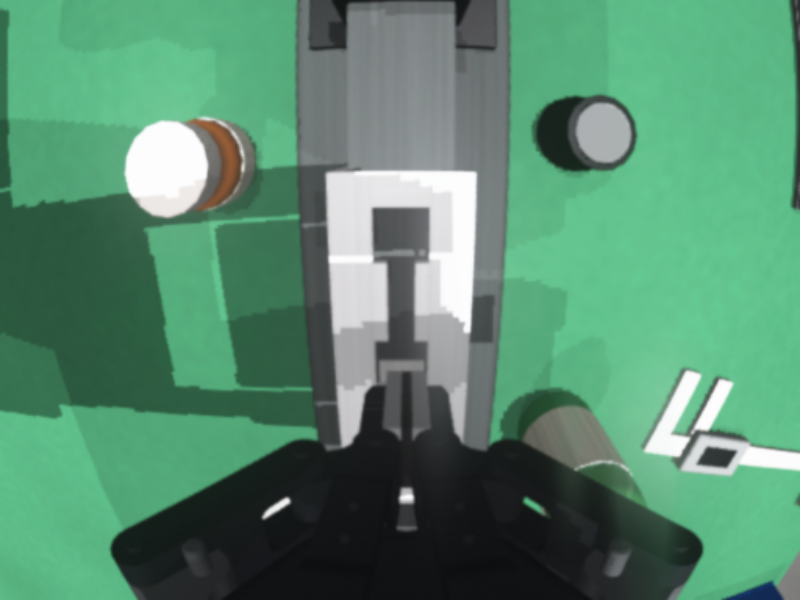

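The tube followed: the collar at the top edge moved far less in the picture than the sleeve, and a gap has opened in the middle hole at (402,350). I'll drag a bit more, then lift and look.

Run:
```python
from bench import env, imaging
import cv2, numpy as np
u=np.array([0.032,0.9995,0])
p0=np.array([0.5275,0.0322,0.0894])
env.move_linear(p0-u*.022,velocity=0.04)
env.move_linear(p0-u*.022+[0,0,.045],velocity=0.12)
F=np.array([0.532,0.185,0.135])
env.reach([0.532,0.195,0.14],[180,0,88.2])
o=env.get_obs();p,d=imaging.snapshot("wrist");print(o["clock"])
np.savez("pics/w4.npz",p=p,d=d,pos=o["tool_pos"],rpy=o["orientation"])
cv2.imwrite("pics/w4.png",cv2.resize(p,(800,600)))
p,d=imaging.snapshot("top");cv2.imwrite("pics/t4.png",cv2.resize(p[170:235,95:275],(792,286)))
```

```text
9.8667
```

View pics/w4.png

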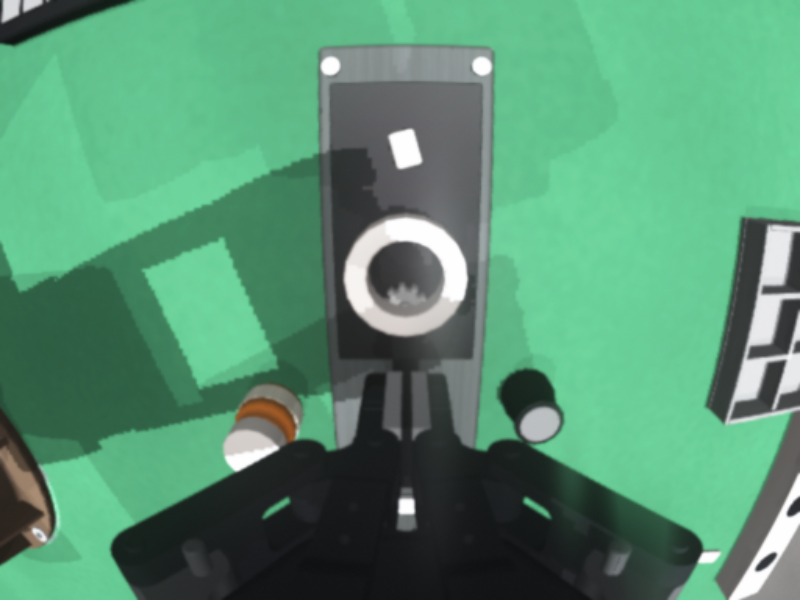

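View pics/t4.png

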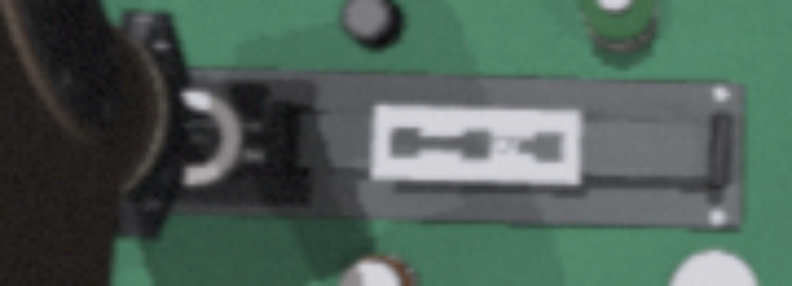

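The tube has slid about 20 mm and the button stays down. The gear teeth now show inside the ring at (405,295) and the block at (405,148) is untouched. Now I push the front collar to the rear until the button snaps.

```bash
cat > push.py <<'E'
from bench import env, imaging
import cv2, numpy as np
x=lambda y:0.527+0.032*(y-.032)
z=.095
env.move_linear([x(.182),.182,.135],velocity=.15)
env.move_linear([x(.182),.182,z],velocity=.12)
b=env.get_obs()["contact_force"]
y=.170
env.move_linear([x(y),y,z],velocity=.08)
n=0
while y>.1325:
    st=.004 if y>.148 else .0015
    y-=st; env.move_linear([x(y),y,z],velocity=.03)
    o=env.get_obs();f=(o["contact_force"]-b);print(round(o["clock"],2),round(y,4),o["tool_pos"][1].round(4),f.round(1))
    if f[1]>11: break
p,d=imaging.snapshot("top");cv2.imwrite("pics/t5.png",cv2.resize(p[170:235,95:275],(792,286)))
E
python3 push.py
```

```text
11.28 0.166 0.1659 [-0.3 -0.3  1.3]
11.57 0.162 0.1619 [-0.1 -0.1  0.9]
11.85 0.158 0.1579 [-0.5 -0.2  0.5]
12.13 0.154 0.1539 [-0.5 -0.4  0.6]
12.42 0.15 0.1499 [-0.4  0.2 -0.1]
12.7 0.146 0.1459 [-0.3  0.5  0.9]
12.95 0.1445 0.1445 [-1.6  0.9  1.1]
13.2 0.143 0.1429 [-1.   1.8  0.5]
13.45 0.1415 0.1414 [-1.4  1.1  0.4]
13.7 0.14 0.1398 [-1.   0.7  0.5]
13.95 0.1385 0.1383 [-0.8 -0.4  0.4]
14.2 0.137 0.1374 [-1.5  7.5 -0.8]
14.45 0.1355 0.1367 [-2.6 15.9 -0.1]
```

View pics/t5.png

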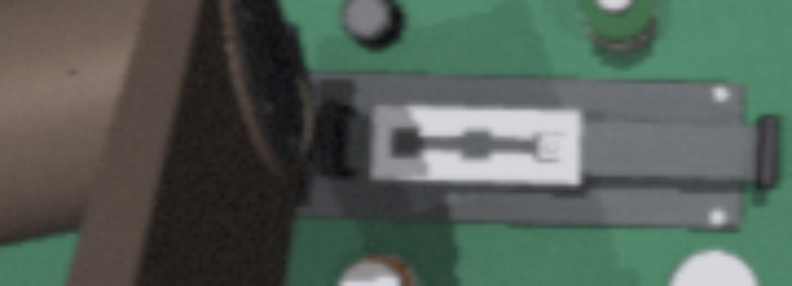

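It stopped at 16 N with the shoulder filling the rear hole at (548,145), so it has snapped. Backing off, checking, and then looking at the dial.

Run:
```python
from bench import env, imaging
import cv2, numpy as np
o=env.get_obs()["tool_pos"]
env.move_linear([o[0]+.001,.146,.095],velocity=.08)
env.move_linear([o[0]+.001,.146,.15],velocity=.15)
env.reach([0.50,-0.34,0.20],[180,0,0])
env.move_gripper(0.04)
o=env.get_obs();p,d=imaging.snapshot("wrist");print(o["clock"],o["q"])
np.savez("pics/w6.npz",p=p,d=d,pos=o["tool_pos"],rpy=o["orientation"])
cv2.imwrite("pics/w6.png",cv2.resize(p,(800,600)))
for n,sl in (("top",np.s_[170:235,95:275]),("scene",np.s_[180:275,240:420])):
    p,d=imaging.snapshot(n);a=p[sl];cv2.imwrite(f"pics/{n}6.png",cv2.resize(a,None,fx=4.4,fy=4.4,interpolation=cv2.INTER_CUBIC))
```

```text
17.55 [-3.70730949e+01  2.57582685e+01  9.95142705e+01 -8.79585079e-04
  5.47280410e+01  5.29100150e+01]
```

View pics/w6.png

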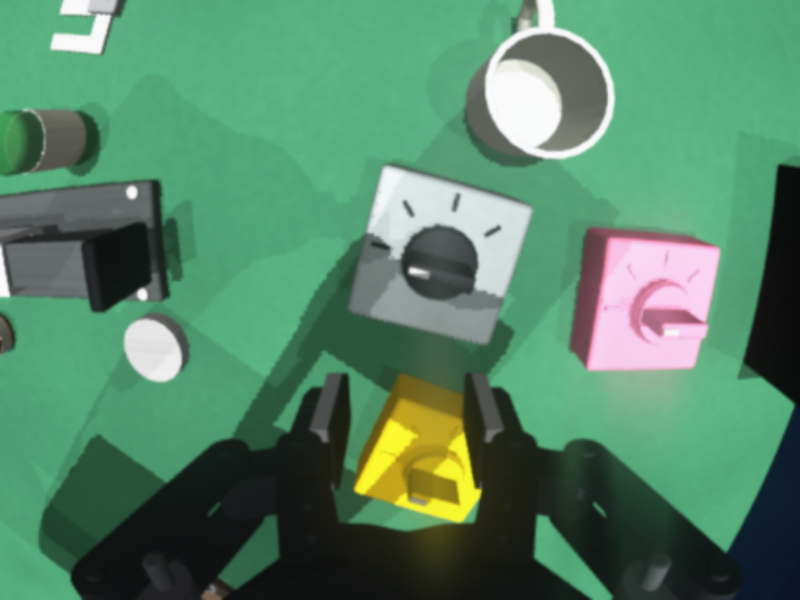

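View pics/top6.png

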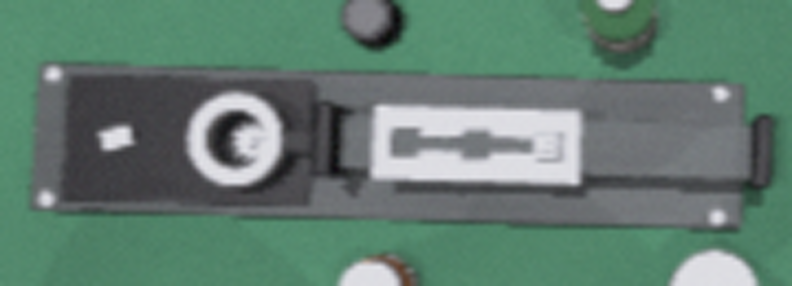

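View pics/scene6.png

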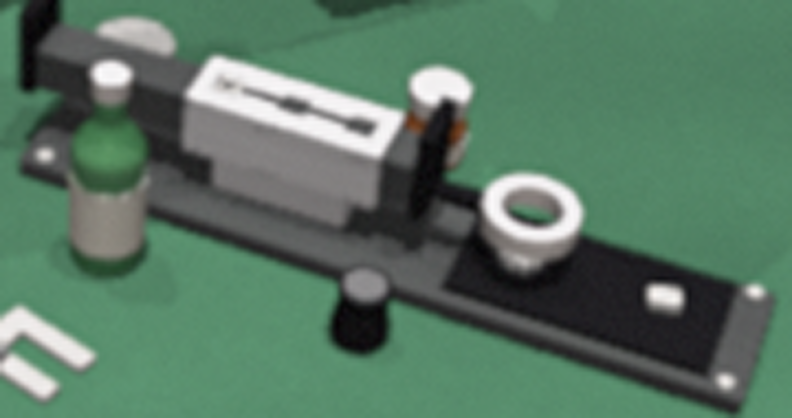

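The ring stands over the gear and the button sits in the rear hole. Bystanders and block look unchanged. The grey unit's dial is at (440,263), with its pointer towards the leftmost mark. Measuring it now.

Run:
```python
import cv2, numpy as np
p=np.load("pics/w6.npz")["p"]
cv2.imwrite("pics/w6a.png",cv2.resize(p[100:225,215:350],None,fx=4.7,fy=4.7,interpolation=cv2.INTER_CUBIC))
```

```text
(no output)
```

View pics/w6a.png

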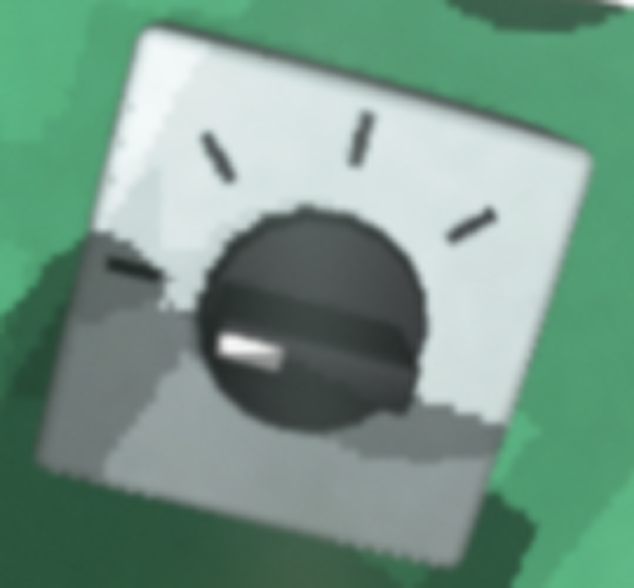

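Run:
```python
from bench import imaging
from h import *
w=np.load("pics/w6.npz"); c=imaging.camera_params("wrist")
g=lambda u,v,z:wrist_plane(c,((u+.5)/4.7-.5+215,(v+.5)/4.7-.5+100),w["pos"],w["rpy"],z).round(4)
C=np.array([g(*p,.046) for p in((140,30),(592,155),(452,566),(38,466))]);print(C,C.mean(0))
e=[C[1]-C[0],C[2]-C[3],C[3]-C[0],C[2]-C[1]];print([np.degrees(np.arctan2(v[1],v[0])).round(2) for v in e])
print("skirt",g(313,320,.059))
r=[g(220,345,.0905),g(282,358,.0905)];print("ridge",r, np.degrees(np.arctan2(*(r[0]-r[1])[1::-1])))
m=[g(*p,.046) for p in((108,264),(162,276),(205,135),(230,180),(366,114),(355,163),(494,213),(449,240))]
for i in range(0,8,2):
    v=m[i]-m[i+1];print(m[i],np.degrees(np.arctan2(v[1],v[0])), )
m=np.array(m)[:,:2];A=[];B=[]
for i in range(0,8,2):
    v=m[i]-m[i+1];n=np.array([-v[1],v[0]])/np.linalg.norm(v);A.append(n);B.append(n@m[i])
print(np.linalg.lstsq(np.array(A),np.array(B),rcond=None)[0])
```

```text
[[ 0.5727 -0.3244  0.046 ]
 [ 0.5474 -0.4222  0.046 ]
 [ 0.4503 -0.3958  0.046 ]
 [ 0.4755 -0.2999  0.046 ]] [ 0.511475 -0.360575  0.046   ]
[np.float64(-104.5), np.float64(-104.72), np.float64(165.85), np.float64(164.79)]
skirt [ 0.5128 -0.3606  0.059 ]
ridge [array([ 0.5159, -0.3409,  0.0905]), array([ 0.5134, -0.3526,  0.0905])] 77.93869054295527
[ 0.5221 -0.3169  0.046 ] 77.00538320808332
[ 0.5502 -0.338   0.046 ] 28.40524643347057
[ 0.555  -0.3722  0.046 ] -11.618524352794486
[ 0.5339 -0.4008  0.046 ] -57.68038349181936
[ 0.51000595 -0.36191517]
```

Run:
```python
from bench import env, imaging, solve_ik
import cv2, numpy as np
R=[180,0,75.5]; c=np.array([0.511,-0.3608])
env.reach([*c,0.13],R)
env.move_linear([*c,0.068],velocity=.08)
b=env.get_obs(); print(b["clock"],b["tool_pos"].round(4),b["orientation"].round(2),b["contact_force"].round(2))
env.move_gripper(0.0)
o=env.get_obs();print(o["clock"],o["width"],o["tool_pos"].round(4),(o["contact_force"]-b["contact_force"]).round(2),(o["ft_torque"]-b["ft_torque"]).round(2))
p,d=imaging.snapshot("wrist");cv2.imwrite("pics/w7.png",cv2.resize(p,(800,600)))
```

```text
19.8833 [ 0.5112 -0.361   0.0683] [1.7997e+02 1.0000e-02 7.5500e+01] [-0.51  0.6   0.19]
20.25 0.009315537425499136 [ 0.5108 -0.3608  0.0682] [-2.31  0.13  3.61] [-0.07  0.6  -0.06]
```

View pics/w7.png

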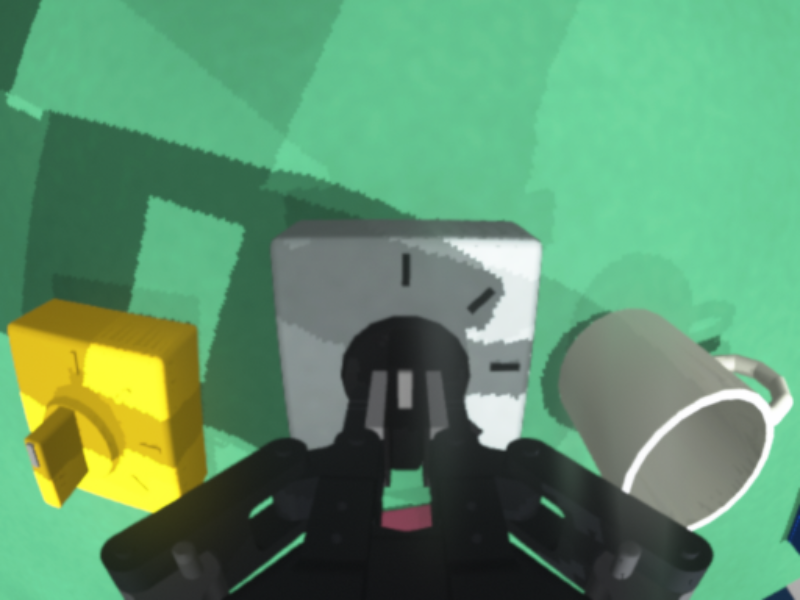

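The grip is good: the bar is held at (405,390) and the pointer lines up with the first mark at (405,268). Now I push in and turn.

Run:
```python
from bench import env, imaging, solve_ik
import cv2, numpy as np
b=np.array([-.51,.6,.19]); c=np.array([0.511,-0.3608]); z=.068
while z>.0613:
    z-=.0013 if z>.063 else .0006
    env.move_linear([*c,z],velocity=.03)
    o=env.get_obs();f=o["contact_force"]-b;print(round(o["clock"],2),round(z,4),o["tool_pos"].round(4),f.round(1))
    if f[2]>11: break
q0=env.get_obs()["q"].copy()
for a in (10,20,30,40,45):
    q=q0.copy();q[5]+=a;env.movej(q)
    o=env.get_obs();print(round(o["clock"],2),a,o["orientation"][2].round(2),(o["contact_force"]-b).round(1),o["ft_torque"].round(2),o["tool_pos"].round(4))
    if abs(o["ft_torque"][2])>1.5: break
p,d=imaging.snapshot("wrist");cv2.imwrite("pics/w8.png",cv2.resize(p,(800,600)))
```

```text
20.55 0.0667 [ 0.5109 -0.3608  0.0666] [-3.5 -0.1  3.1]
20.8 0.0654 [ 0.5109 -0.3608  0.0653] [-4.4 -1.6  4.5]
21.05 0.0641 [ 0.5109 -0.3608  0.0641] [-5.  -0.3  4.5]
21.3 0.0628 [ 0.5109 -0.3608  0.0628] [-3.8 -0.2  5.8]
21.55 0.0622 [ 0.5109 -0.3608  0.0623] [-4.5 -0.6  5.9]
21.8 0.0616 [ 0.5109 -0.3608  0.0617] [-5.  -0.5  5.8]
22.05 0.061 [ 0.5111 -0.3609  0.0616] [-5.8  0.4 13.9]
22.34 10 65.45 [-5.3 -1.   5.3] [ 0.01  1.06 -0.02] [ 0.511  -0.3609  0.0618]
22.63 20 55.45 [-5.1  0.5  6. ] [-0.02  1.02  0.01] [ 0.5111 -0.3609  0.0618]
22.93 30 45.45 [-4.3 -0.9  6.3] [-0.07  1.02 -0.03] [ 0.5111 -0.361   0.0618]
23.22 40 35.45 [-4.3 -1.2  6.5] [-0.14  1.07 -0.02] [ 0.5112 -0.3611  0.0618]
23.47 45 30.46 [-4.7 -2.3  5.7] [-0.16  1.02 -0.05] [ 0.5112 -0.3611  0.0618]
```

View pics/w8.png

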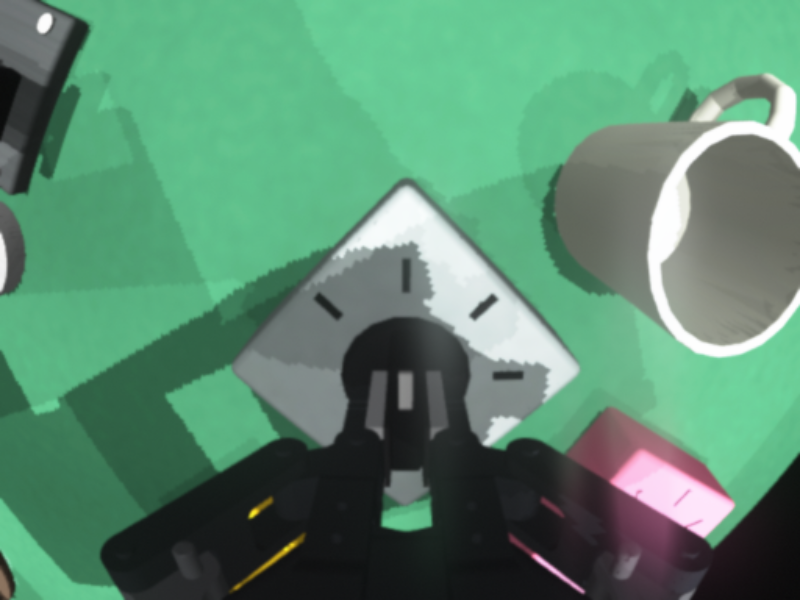

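The pointer now lines up with the second mark at (405,275). I'll ease it up, release, retreat and check.

Run:
```python
from bench import env, imaging
import cv2, numpy as np
c=[0.5112,-0.361]
env.move_linear([*c,.0678],velocity=.03)
env.move_gripper(0.03)
o=env.get_obs();print(o["clock"],o["width"],o["contact_force"].round(2))
env.move_linear([*c,.14],velocity=.1)
env.move_linear([.45,-.36,.2],velocity=.15)
env.wait(.2)
o=env.get_obs();p,d=imaging.snapshot("wrist");print(o["clock"])
np.savez("pics/w9.npz",p=p,d=d,pos=o["tool_pos"],rpy=o["orientation"])
cv2.imwrite("pics/w9.png",cv2.resize(p,(800,600)))
for n in("top","scene"):
    p,d=imaging.snapshot(n);np.save(f"pics/{n}9.npy",p);np.save(f"pics/{n}9_d.npy",d);cv2.imwrite(f"pics/{n}9.png",cv2.resize(p,(800,600),interpolation=cv2.INTER_CUBIC))
```

```text
24.2083 0.029969903835050982 [-0.03  0.7   0.35]
26.0083
```

View pics/w9.png

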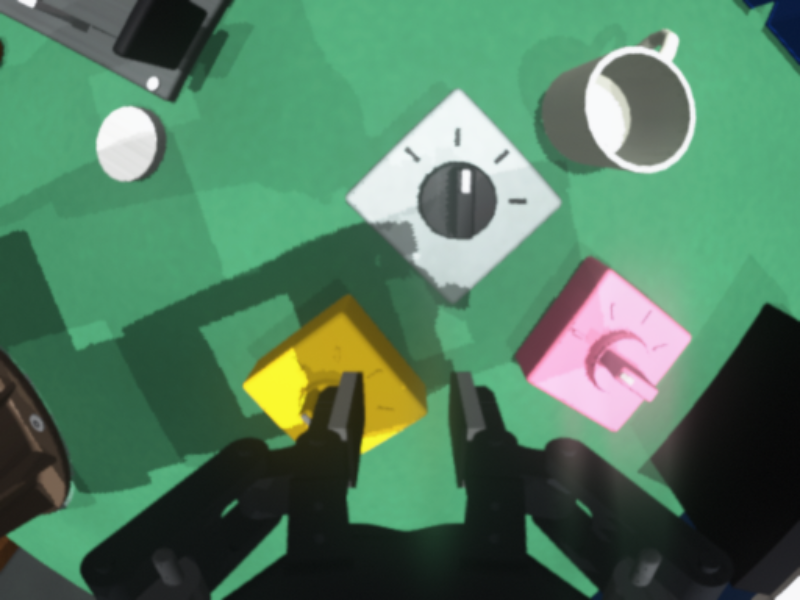

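View pics/top9.png

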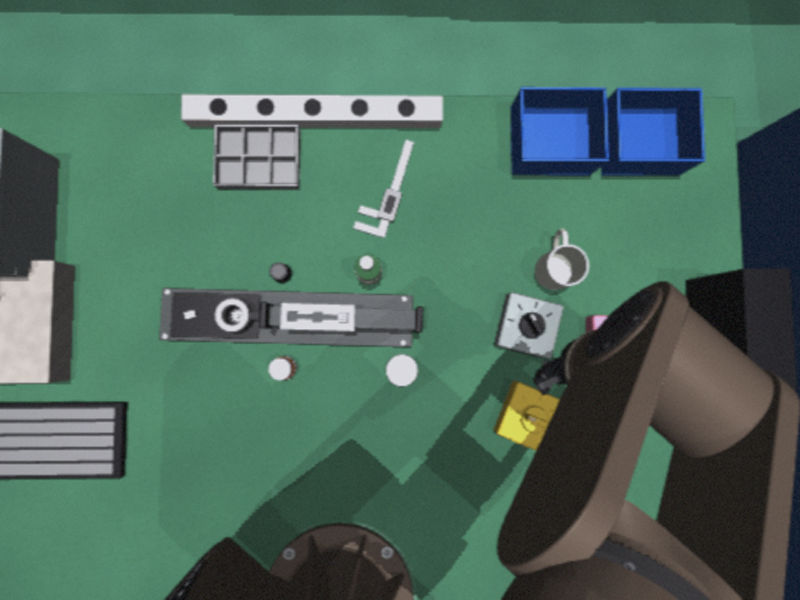

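View pics/scene9.png

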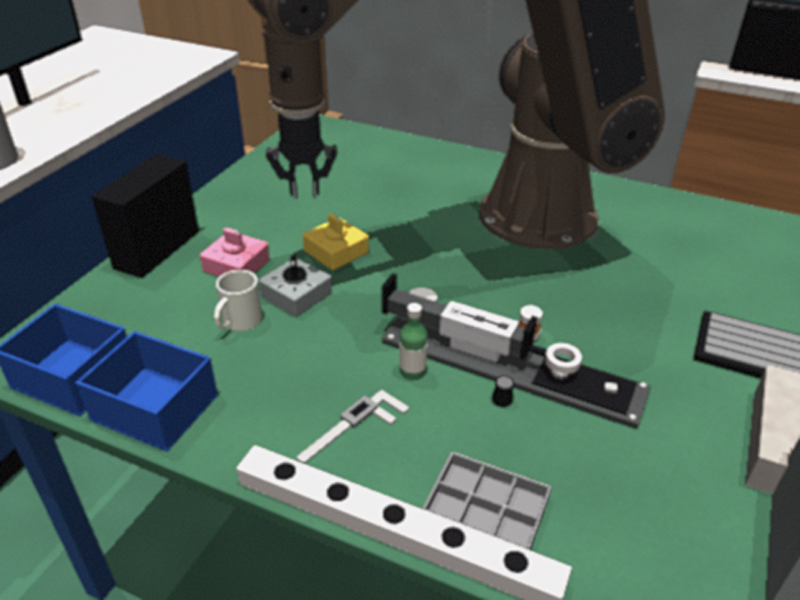

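Run:
```python
from bench import imaging
from h import *
w=np.load("pics/w9.npz"); c=imaging.camera_params("wrist")
def wz(w,u,v):
    C,d=wrist_ray(c,(u,v),w["pos"],w["rpy"])
    m=c["mtx"];th=np.hypot(u-m[0,2],v-m[1,2])/m[0,0]
    return (C+d*float(w["d"][v,u])/np.cos(th)).round(4)
print("dial top now",[wz(w,298,v) for v in range(109,122,3)],"unit",wz(w,250,120))
w6=np.load("pics/w6.npz");print("before",[wz(w6,u,174) for u in (264,267,270)])
```

```text
dial top now [array([ 0.5287, -0.3507,  0.0915]), array([ 0.5266, -0.352 ,  0.0917]), array([ 0.5244, -0.3533,  0.0916]), array([ 0.5222, -0.3546,  0.0921]), array([ 0.52  , -0.3561,  0.0908])] unit [ 0.4959 -0.3217  0.0465]
before [array([ 0.5152, -0.3437,  0.0911]), array([ 0.5154, -0.3463,  0.0918]), array([ 0.5152, -0.349 ,  0.091 ])]
```

The dial is out, with its top at 91.6 mm against 91.3 mm before. A last close look at the button and ring.

Run:
```python
from bench import env, imaging
from h import *
env.reach([0.50,0.08,0.24],[180,0,0]); env.wait(.2)
o=env.get_obs();p,d=imaging.snapshot("wrist");print(o["clock"])
np.savez("pics/w10.npz",p=p,d=d,pos=o["tool_pos"],rpy=o["orientation"])
cv2.imwrite("pics/w10.png",cv2.resize(p[80:230,90:390],(800,400),interpolation=cv2.INTER_CUBIC))
c=imaging.camera_params("wrist");m=c["mtx"]
best=[]
for v in range(80,230):
  for u in range(90,400):
    C,r=wrist_ray(c,(u,v),o["tool_pos"],o["orientation"]);th=np.hypot(u-m[0,2],v-m[1,2])/m[0,0]
    X=C+r*float(d[v,u])/np.cos(th)
    if abs(X[0]-.5265)<.02 and abs(X[1]+.013)<.02 and X[2]>.0925 and d[v,u]>0: best.append(X)
best=np.array(best);print(len(best),best.mean(0) if len(best) else "", best[:,2].max() if len(best) else "")
```

```text
27.9917
51 [ 0.52531679 -0.01164954  0.09461597] 0.096390777505649
```

View pics/w10.png

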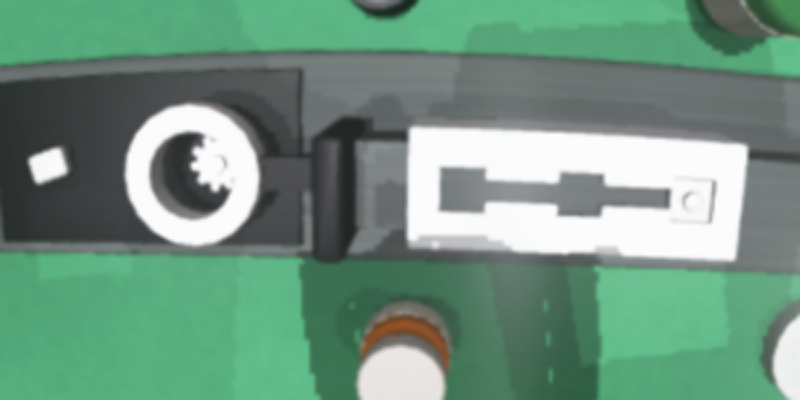

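Run:
```python
from bench import imaging, workorder
from h import *
w=np.load("pics/w10.npz"); c=imaging.camera_params("wrist")
k=lambda u,v,z:wrist_plane(c,((u+.5)*.375-.5+90,(v+.5)*.375-.5+80),w["pos"],w["rpy"],z)
a,b=k(194,174,.068),k(213,164,.032);print(a,b,np.hypot(*(a-b)[:2]))
if np.hypot(*(a-b)[:2])<.008: print(workorder.hand_in())
```

```text
[0.53227892 0.1874586  0.068     ] [0.53065188 0.19010919 0.032     ] 0.003110124315407606
the job is handed in; nothing more can be done
None
```

The ring light stands over the gear with the button up in the rear hole, and the grey unit's dial is one mark further clockwise and sprung out. I handed the job in at about 28 s of the 51 s allowed; `hand_in` gives no verdict.

**What I did**
- **Button and tube:** I pressed the snap button flush with the shut fingertips. I dragged the tube about 22 mm to the rear by friction on the stem, then pushed the front collar until the button snapped up in the rear hole. The push stopped at about 16 N.
- **Dial:** I gripped the bar, pushed it in by about 6.5 mm, turned it 45° clockwise, let it rise and released it.

**Last checks**

| Check | Result |
|---|---|
| Ring axis to gear centre, in plan | about 3 mm (limit 10 mm) |
| Button top | 94.6 mm above the table, so fully up |
| Dial pointer | on the second mark |
| Dial top | 91.6 mm, against 91.3 mm before the push |

In the pictures, the block and the loose things on the bench stand where they did at the start. I compared those by eye only. None of the checks failed or disagreed.

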